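Pack the prep boxes into the caddy in order of use

TASK

The four lidded prep boxes stand in the wooden tray in the order the cook will use them, first one at the left as you see it from the robot. Pack them into the two-bay wire caddy in the same order: the first two in its left bay and the last two in its right bay, in each bay the earlier-used box on top of the later one, every box fully home over the panel below with its cut corners over the cut corners. Keep the boxes level, set them down gently, and leave the egg timer and salt shaker where they are.

Things in the scene. Friction and masses are not known exactly. Their poses are not given: they have to be found in the camera images.
- box_red: Off-white prep box with red lid (fixed), 0.16 kg, 60 (x) by 78 (y) by 50 mm high; grip its flat sides across x. Origin: centre of underside. Two corners at -x cut by 13 mm. Lid shoulder 44 mm up; on it a tapered panel 6 mm high, 50x68 mm at its foot. Skirt below, 7.5 mm deep, 54x72 mm inside, same cut corners, drops over a panel (2 mm play) to the shoulder: stacked boxes step 44 mm.
- box_yellow: Off-white prep box with yellow lid (fixed), 0.16 kg, 60 (x) by 78 (y) by 50 mm high; grip its flat sides across x. Origin: centre of underside. Two corners at -x cut by 13 mm. Lid shoulder 44 mm up; on it a tapered panel 6 mm high, 50x68 mm at its foot. Skirt below, 7.5 mm deep, 54x72 mm inside, same cut corners, drops over a panel (2 mm play) to the shoulder: stacked boxes step 44 mm.
- box_green: Off-white prep box with green lid (fixed), 0.16 kg, 60 (x) by 78 (y) by 50 mm high; grip its flat sides across x. Origin: centre of underside. Two corners at -x cut by 13 mm. Lid shoulder 44 mm up; on it a tapered panel 6 mm high, 50x68 mm at its foot. Skirt below, 7.5 mm deep, 54x72 mm inside, same cut corners, drops over a panel (2 mm play) to the shoulder: stacked boxes step 44 mm.
- box_blue: Off-white prep box with blue lid (fixed), 0.16 kg, 60 (x) by 78 (y) by 50 mm high; grip its flat sides across x. Origin: centre of underside. Two corners at -x cut by 13 mm. Lid shoulder 44 mm up; on it a tapered panel 6 mm high, 50x68 mm at its foot. Skirt below, 7.5 mm deep, 54x72 mm inside, same cut corners, drops over a panel (2 mm play) to the shoulder: stacked boxes step 44 mm.
- seat_red: Flat red silicone seat mat, 92 x 84 mm, fixed in the tray; the red-lidded box stands on it at the start. It stays there. Origin: centre of the underside, 10 mm above the worktop; the box's origin is 4 mm higher, with the seat's yaw within 1 degree. The seats form one row along the tray's y, 90 mm apart.
- seat_yellow: Flat yellow silicone seat mat, 92 x 84 mm, fixed in the tray; the yellow-lidded box stands on it at the start. It stays there. Origin: centre of the underside, 10 mm above the worktop; the box's origin is 4 mm higher, with the seat's yaw within 1 degree. The seats form one row along the tray's y, 90 mm apart.
- seat_green: Flat green silicone seat mat, 92 x 84 mm, fixed in the tray; the green-lidded box stands on it at the start. It stays there. Origin: centre of the underside, 10 mm above the worktop; the box's origin is 4 mm higher, with the seat's yaw within 1 degree. The seats form one row along the tray's y, 90 mm apart.
- seat_blue: Flat blue silicone seat mat, 92 x 84 mm, fixed in the tray; the blue-lidded box stands on it at the start. It stays there. Origin: centre of the underside, 10 mm above the worktop; the box's origin is 4 mm higher, with the seat's yaw within 1 degree. The seats form one row along the tray's y, 90 mm apart.
- tray: Light wooden tray 112 (x) by 392 mm (y), fixed, holding the boxes in a row at y = +135, +45, -45, -135 mm; +y is the left end seen from the robot: the box there is used first. Front and back rims 14 mm high, end handles (y = +-192 mm) 60 mm. Origin: centre of underside, on the worktop; +x points away from the robot, turned by a small yaw.
- caddy: Dark wire caddy 106 (x) by 206 mm (y), fixed; end hoops with wooden grips (y = +-100 mm, 85 mm high), front and back edges 13 mm. Origin: centre of underside, on the worktop; +x away from the robot, turned by some yaw. Two pale seats with panels like the lids', cut corners to -x: left bay y = +46, right bay y = -46 mm. Origin of a box in a bay 14 mm above the caddy's, of one on top 58 mm.
- egg_timer: Red and white egg timer, 69 mm across, 48 mm high; a bystander. Origin: centre of the underside.
- salt_shaker: Glass salt shaker with a grey top, 44 mm across, 90 mm high; a bystander. Origin: centre of the underside.

How it is judged:
At the end, for the whole second after the job is handed in: By starting order, left to right: box 2 in the caddy's left bay with box 1 on it, box 4 in the right bay with box 3 on it; each within 6 mm of the bay's centre in x and y, within 2.5 mm of seated height, level within 0.06 rad, square within 0.15 rad, at rest (((y of seat_red in the frame of tray between 0.115 and 0.155 m and y of box_red in the frame of caddy between 0.04 and 0.052 m and z of box_red in the frame of caddy between 0.0555 and 0.0605 m) or (y of seat_red in the frame of tray between 0.025 and 0.065 m and y of box_red in the frame of caddy between 0.04 and 0.052 m and z of box_red in the frame of caddy between 0.0115 and 0.0165 m) or (y of seat_red in the frame of tray between -0.065 and -0.025 m and y of box_red in the frame of caddy between -0.052 and -0.04 m and z of box_red in the frame of caddy between 0.0555 and 0.0605 m) or (y of seat_red in the frame of tray between -0.155 and -0.115 m and y of box_red in the frame of caddy between -0.052 and -0.04 m and z of box_red in the frame of caddy between 0.0115 and 0.0165 m)) and x of box_red in the frame of caddy between -0.006 and 0.006 m and angle between each of box_red, box_yellow, box_green, box_blue's own z axis and vertical below 0.06 rad and angle between the x axis of each of box_red, box_yellow, box_green, box_blue and the x axis of caddy, either way round below 0.15 rad and linear speed of each of box_red, box_yellow, box_green, box_blue below 0.02 m/s and angular speed of each of box_red, box_yellow, box_green, box_blue below 0.1 rad/s and ((y of seat_yellow in the frame of tray between 0.115 and 0.155 m and y of box_yellow in the frame of caddy between 0.04 and 0.052 m and z of box_yellow in the frame of caddy between 0.0555 and 0.0605 m) or (y of seat_yellow in the frame of tray between 0.025 and 0.065 m and y of box_yellow in the frame of caddy between 0.04 and 0.052 m and z of box_yellow in the frame of caddy between 0.0115 and 0.0165 m) or (y of seat_yellow in the frame of tray between -0.065 and -0.025 m and y of box_yellow in the frame of caddy between -0.052 and -0.04 m and z of box_yellow in the frame of caddy between 0.0555 and 0.0605 m) or (y of seat_yellow in the frame of tray between -0.155 and -0.115 m and y of box_yellow in the frame of caddy between -0.052 and -0.04 m and z of box_yellow in the frame of caddy between 0.0115 and 0.0165 m)) and x of box_yellow in the frame of caddy between -0.006 and 0.006 m and ((y of seat_green in the frame of tray between 0.115 and 0.155 m and y of box_green in the frame of caddy between 0.04 and 0.052 m and z of box_green in the frame of caddy between 0.0555 and 0.0605 m) or (y of seat_green in the frame of tray between 0.025 and 0.065 m and y of box_green in the frame of caddy between 0.04 and 0.052 m and z of box_green in the frame of caddy between 0.0115 and 0.0165 m) or (y of seat_green in the frame of tray between -0.065 and -0.025 m and y of box_green in the frame of caddy between -0.052 and -0.04 m and z of box_green in the frame of caddy between 0.0555 and 0.0605 m) or (y of seat_green in the frame of tray between -0.155 and -0.115 m and y of box_green in the frame of caddy between -0.052 and -0.04 m and z of box_green in the frame of caddy between 0.0115 and 0.0165 m)) and x of box_green in the frame of caddy between -0.006 and 0.006 m and ((y of seat_blue in the frame of tray between 0.115 and 0.155 m and y of box_blue in the frame of caddy between 0.04 and 0.052 m and z of box_blue in the frame of caddy between 0.0555 and 0.0605 m) or (y of seat_blue in the frame of tray between 0.025 and 0.065 m and y of box_blue in the frame of caddy between 0.04 and 0.052 m and z of box_blue in the frame of caddy between 0.0115 and 0.0165 m) or (y of seat_blue in the frame of tray between -0.065 and -0.025 m and y of box_blue in the frame of caddy between -0.052 and -0.04 m and z of box_blue in the frame of caddy between 0.0555 and 0.0605 m) or (y of seat_blue in the frame of tray between -0.155 and -0.115 m and y of box_blue in the frame of caddy between -0.052 and -0.04 m and z of box_blue in the frame of caddy between 0.0115 and 0.0165 m)) and x of box_blue in the frame of caddy between -0.006 and 0.006 m); the robot touches nothing.
It fails at once if a prep box is tipped more than about 30 degrees (angle between any of box_red, box_yellow, box_green, box_blue's own z axis and vertical above 0.5 rad).
It fails at once if the caddy, or what stands in it, is struck or pressed harder than 45 N (boxes dropped in or forced down) (contact force between caddy and anything else above 45 N).
It fails at once if the egg timer or salt shaker is pushed more than 30 mm (distance of any of egg_timer, salt_shaker from where it was at the start of the episode above 0.03 m).
It also fails if it takes over 112 s, if anything falls off the work surface, if the arm or the gripper's body presses on something with over 40 N, if the wrist force passes 120 N, or if a joint passes its speed limit or range.

ROBOT

A 6-joint arm with a two-finger parallel gripper is mounted at the origin on the work surface; the furniture and walls round the work are solid. World frame = base frame: x ahead of the robot, y to its left, z up, the work surface at z = 0. Lengths are in m, angles in rad, forces in N, time in s.
With the tool pointing down it reaches from about 0.375 to 0.9 m from the base axis. Payload 3.1 kg.
Tool frame: the origin (TCP) lies at the centre of the arm's flange, where the gripper is bolted on; the fingertips stand robot.tip_extent ahead of it and the grasp point (between the pads) lies 164 mm ahead of it (robot.tip_extent is the distance from the TCP to the fingertips, in m); z points along the fingers, y is the line along which they close (so a half turn about z gives the same grasp; the last joint's range is limited). The gripper opens to 87 mm and grips with 3 to 60 N. Pads are 19 mm wide; open, the fingers measure 117 mm over their backs; the gripper's body (75 mm by 190 mm) begins 51 mm behind the grasp point.
Start: joints at [-1.458, 0.527, 1.433, -0, 1.181, -0.178], TCP at [0.179, -0.599, 0.405] pointing down, gripper open.
Joint ranges: [-3.08, 3.08], [-0.75, 2.2], [0.22, 2.44], [-1.43, 4.57], [0, 2.65], [-2.85, 2.85]. Speed limits (rad/s): [2.79, 2.79, 3.14, 3.14, 3.14, 3.14].

INTERFACE

Orientations are given as a unit quaternion [x, y, z, w].
In Python, from rig import get_obs, camera, hand_in, cut_out, robot gives the robot as it stands.
- The arm moves only by the tool step_arm, never from a script. Its argument "rows" is a list of rows, each a list of 6 numbers: the shift along the world's x, y, z in m, then the turn, a rotation vector about the world's x, y, z in degrees. A call has 1 to 12 rows; each row shifts and turns the commanded pose from where the row before left it; what a row does not reach is not made up. A row lasts 1/8 s, in which the tool goes at most 62.5 mm and 10.7 degrees, less where a joint would pass 70% of its speed; a pose out of reach is approached as far as the arm can. A call is refused whole if a number of a shift passes 0.0625 or a number of a turn 10.7, either way. A call with a gripper value outside its range is refused whole. "jaw" is the finger opening in m, from 0 to 0.087, set as the call begins (left out, the last holds). The fingers move at their own pace and stop on an object; "squeeze" is the grip in N (left out, the last holds). Time passes only in rows, so rows that do not move let the fingers close. It gives the time, the measured TCP pose, the force, the opening and the grip force at its end, in the units of the state.
- get_obs(): the state, without advancing time (a new reading comes with each control period).
- camera(name): name is "scene" or "top"; returns a dict with "pixels" (420x560x3 uint8, blue, green, red), "depth" (420x560 float32, m along the optical axis (not along the pixel's ray), 0 where there is no reading), "fov_y" (degrees; the focal length in pixels is half the picture's height over the tangent of half this angle, whatever the lens; pixels are square), "cx", "cy" (the principal point, pixels), "extrinsics" (4x4, takes a point from camera to world coordinates). Camera axes: x right, y up, looking along -z (the intrinsics and any distortion apply to the point x, -y, -z); pixel columns grow to the right and rows downward; lengths in m; the calibration is good to about 2 mm. A picture is of the moment at which its call begins.
- hand_in(): hands the job in; it is judged then, once.
Trained networks look in the newest picture that a camera, given by its name, has taken for a name from the list of things; names that differ only in an ending like _2 or _b are one class to them, and where a whole thing is asked for, a point or a joint stands for the part that bears it (a point fixed in the world has none). Each returns a list of dicts, best first, with "confidence" (0 to 1); they miss things now and then, are a little off and sometimes report something else, mostly with a low value. They report only what shows in the picture. A call takes as long as a camera call.
- cut_out(label, camera): "region" (420x560 bool, what is visible of it) and "extent" ([centre column, centre row, width, height] in pixels, round what is visible of it).
The state is a dict: "time": time; "q": joint angles; "joint_velocities": joint speeds; "joint_torque": joint torques, N m; "position": TCP position; "tool_rot": TCP orientation; "ft_force": force on the tool from outside, world axes, zero at the start; "moment": the same for the moment, N m; "grip_width": finger opening in m; "grip_force": force on a finger pad.
Only numpy, scipy, OpenCV 4.12 (cv2) and the standard library are available. Lean on these libraries where they do the work, as an engineer would, in place of code of your own. Each camera call takes 0.05 s, during which the arm holds its last target. There are 200 camera calls.

## Working session

There is one attempt and no reset: what is moved stays moved. The work goes in short steps, Python scripts to look and compute and a tool call to move; the robot and the scene stay as the last step left them, time stands still between calls to the robot, and variables do not carry over. Pictures are saved under pics/ and viewed, at most 14 in all, crops included, and the job is handed in when it is done.

Besides the shell and the picture viewer there is one more tool, called by a JSON object that holds its "fn" and its "kwargs", one argument or row to a line. step_arm: Moves the arm, as the interface text tells. Its arguments: {"type":"object","properties":{"rows":{"type":"array"},"jaw":{"type":"number"},"squeeze":{"type":"number"}},"required":["rows"]}

```bash
mkdir -p pics; cat > h.py <<'E'
import numpy as np, cv2
from rig import get_obs, camera, hand_in, cut_out, robot
def cloud(c):
    d=c["depth"]; h,w=d.shape; f=h/2/np.tan(np.radians(c["fov_y"])/2)
    v,u=np.mgrid[:h,:w]
    P=np.stack([(u-c["cx"])*d/f,-(v-c["cy"])*d/f,-d],-1)
    E=np.array(c["extrinsics"]); W=P@E[:3,:3].T+E[:3,3]; W[d<=0]=np.nan
    return W
E
python3 - <<'E'
from h import *
print(robot.tip_extent); print(get_obs())
for n in("top","scene"):
    c=camera(n); cv2.imwrite(f"pics/{n}0.png",c["pixels"]); W=cloud(c)
    print(n,c.keys(),np.round(c["extrinsics"],3).tolist(),c["fov_y"],c.get("distortion"))
    for l in["box_red","box_yellow","box_green","box_blue","seat_red","tray","caddy","egg_timer","salt_shaker"]:
        for r in cut_out(l,n)[:2]:
            p=W[r["region"]]; p=p[~np.isnan(p[:,0])]
            if len(p): print(l,round(r["confidence"],2),np.round(r["extent"]),np.round(np.median(p,0),3),np.round(np.percentile(p,98,axis=0),3),np.round(np.percentile(p,2,axis=0),3))
E
```

```text
0.1822
{'time': 0.0, 'q': array([-1.45849345e+00,  5.28460151e-01,  1.43385065e+00, -1.34147778e-05,
        1.18137844e+00, -1.78479394e-01]), 'joint_velocities': array([-0.00021433, -0.0006555 , -0.00026853, -0.00126302, -0.00059124,
        0.00087329]), 'joint_torque': array([-1.02501355e-03, -4.40039492e+01, -1.76592636e+01,  6.33795164e-02,
        5.81788807e-02, -1.48799109e-04]), 'position': array([ 0.17919077, -0.59842358,  0.40379134]), 'tool_rot': array([ 9.89448401e-01,  1.44881894e-01,  2.84806114e-05, -1.04792104e-03]), 'ft_force': array([0.27012978, 0.16253471, 0.64441161]), 'moment': array([-0.01485483, -0.03388496,  0.01782344]), 'grip_force': 0.0, 'grip_width': 0.08684088197854263}
top dict_keys(['pixels', 'depth', 'fov_y', 'cx', 'cy', 'extrinsics']) [[0.02, 0.993, -0.117, 0.27], [-0.999, 0.023, 0.022, -0.005], [0.025, 0.117, 0.993, 1.137], [0.0, 0.0, 0.0, 1.0]] 46.50201063479409 None
box_red 0.83 [342. 188.  39.  31.] [ 0.435 -0.164  0.062] [ 0.466 -0.126  0.068] [ 0.407 -0.203  0.019]
box_red 0.19 [416. 183.  38.  42.] [ 0.424 -0.343  0.014] [ 0.504 -0.305  0.018
[... 1177 characters left out ...]
[222. 197.  55.  32.] [0.426 0.183 0.015] [0.499 0.294 0.083] [0.381 0.113 0.007]
box_yellow 0.7 [404. 225.  37.  31.] [ 0.439 -0.352  0.052] [ 0.483 -0.312  0.067] [ 0.43  -0.387  0.017]
box_green 0.88 [364. 217.  30.  29.] [ 0.428 -0.265  0.051] [ 0.472 -0.224  0.067] [ 0.418 -0.297  0.018]
box_blue 0.56 [303. 209.  27.  27.] [ 0.408 -0.092  0.049] [ 0.453 -0.049  0.067] [ 0.398 -0.12   0.016]
tray 0.65 [348. 223. 156.  56.] [ 0.403 -0.285  0.012] [ 0.512 -0.021  0.06 ] [ 0.369 -0.41   0.002]
caddy 0.62 [223. 197.  56.  31.] [0.426 0.186 0.015] [0.499 0.295 0.083] [0.381 0.114 0.008]
salt_shaker 0.88 [330. 239.  16.  38.] [ 0.284 -0.228  0.047] [ 0.3   -0.208  0.09 ] [ 0.276 -0.243  0.007]
```

```bash
python3 - <<'E'
import cv2
im=cv2.imread("pics/top0.png")
cv2.imwrite("pics/c1.png",cv2.resize(im[140:270,110:460],None,fx=2.28,fy=2.28,interpolation=cv2.INTER_CUBIC))
from h import *
c=camera("top"); W=cloud(c)
out={}
def fit(lo,hi,mask=None):
    m=(W[...,2]>lo)&(W[...,2]<hi)
    if mask is not None: m&=mask
    return W[m]
for l in["box_red","box_yellow","box_green","box_blue"]:
    r=cut_out(l,"top")[0]["region"]; r=cv2.dilate(r.astype(np.uint8),np.ones((5,5)))>0
    for lo,hi in((.053,.064),(.0645,.075)):
        p=fit(lo,hi,r)
        rect=cv2.minAreaRect(p[:,:2].astype(np.float32)*1000)
        print(l,lo,len(p),np.round(p[:,2].mean(),4),np.round(rect[0],1),np.round(rect[1],1),round(rect[2],1))
# caddy map
r=cut_out("caddy","top")[0]["region"];p=W[r]
rect=cv2.minAreaRect(p[:,:2].astype(np.float32)*1000);print(rect)
z=W[155:212,118:220,2]
for row in z[::2]: print("".join(" " if np.isnan(a) else chr(48+int(min(max(a*1000,0)/3,40))) for a in row))
z=W[155:215,270:450,2]
for row in z[::2]: print("".join(" " if np.isnan(a) else chr(48+int(min(max(a*1000,0)/3,40))) for a in row))
E
```

```text
box_red 0.053 570 0.06 [ 436.7 -162.1] [60.4 90.5] 7.0
box_red 0.0645 270 0.066 [ 436.9 -165.7] [46.1 63.7] 7.6
box_yellow 0.053 633 0.06 [ 458.5 -338.5] [60.3 97.6] 6.8
box_yellow 0.0645 256 0.066 [ 459.  -344.8] [45.3 64.5] 7.3
box_green 0.053 606 0.06 [ 446.8 -249.7] [60.4 94.5] 7.7
box_green 0.0645 254 0.066 [ 446.8 -255.3] [47.3 65.6] 7.5
box_blue 0.053 586 0.0601 [427.7 -78. ] [60.4 81.1] 5.9
box_blue 0.0645 267 0.0659 [427.8 -78.3] [47.3 64.3] 1.7
((469.4075927734375, 225.59661865234375), (236.082763671875, 103.71714782714844), 66.96532440185547)
0000000JJJ00B@>=044343001000000000001000 1000000100000000001000000000000000000000000000000000000000000
000000KJJ0000<=986244343444443334400000000000000010001000000000010000000000100000000000000000000000000
000000JKJ0000=0033323433343352444444434434435430000000010011000000000000000000000010010000000000001000
0000LLMLKJ00<<0033432153332342222334233344343334445454433330100000000100000000000000010010000000000000
010KLLLMKJ00<;0233322211244332434332331333321342341342324434442435353330000000000000100000000000001000
000JLLLJJ00;<003323433355
[... 7176 characters left out ...]
4343434445445454544554445454524354453535353354454643454545443323343422332222324443443344444454434432444445221000000000000000000000000000000000101000000000000
00001008=?<3224254564535555544465453464555545443364432564554442343323423342222334445445456345445646345554551231000110001000001010001000000000000001000000001000001000000010000000000
000000049882232255445444455445344443443324433333433325322334335463545554444455355454343221000100001000000000000000000000000000000001000000000100000000000000000010000010000000000000
000010009984313333524243433432431324344445355544533455454455454543101000001000000000000110001200000000000010010000000000000000000000100000000000000001010000000000000000000000000000
```

View pics/c1.png

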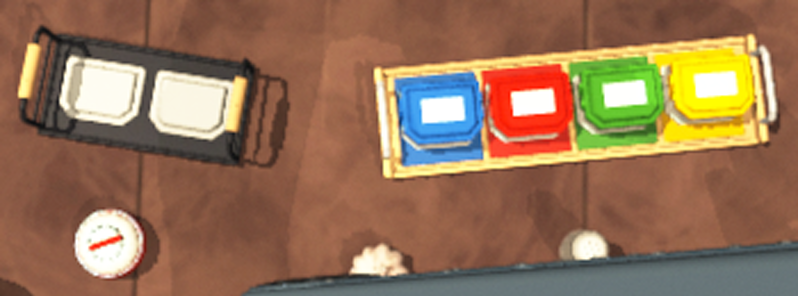

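```bash
cat >> h.py <<'E'
from scipy.optimize import minimize
def onplane(c,z):
    h,w=c["depth"].shape; f=h/2/np.tan(np.radians(c["fov_y"])/2); v,u=np.mgrid[:h,:w]
    E=np.array(c["extrinsics"]); D=np.stack([(u-c["cx"])/f,-(v-c["cy"])/f,-np.ones((h,w))],-1)@E[:3,:3].T
    return (E[:3,3]+D*((z-E[2,3])/D[...,2])[...,None])[...,:2]
def sd(P,x,y,a,hx,hy,cut):  # signed distance-ish, >0 inside
    c,s=np.cos(a),np.sin(a); d=P-[x,y]; X=d@[c,s]; Y=np.abs(d@[-s,c])
    k=(hx+hy-cut-(-X+Y))/np.sqrt(2)
    return np.minimum(np.minimum(hx-np.abs(X),hy-Y),k)
def fit(P,M,x0,hx=.030,hy=.039,cut=.013,size=False,R=.07):
    n=np.hypot(*(P-x0[:2]).T).T<R
    p,m=P[n],M[n].astype(float)
    def cost(q):
        g=(q[3],q[4]) if size else (hx,hy)
        return np.mean((1/(1+np.exp(-sd(p,q[0],q[1],q[2]*.1,*g,cut)/.0008))-m)**2)
    q0=[x0[0],x0[1],x0[2]*10]+([hx,hy] if size else [])
    st=np.array([np.r_[q0]]+[np.r_[q0]+np.eye(len(q0))[i]*(.008,.008,.8,.004,.004)[i] for i in range(len(q0))])
    r=minimize(cost,q0,method="Nelder-Mead",options=dict(initial_simplex=st,xatol=1e-6,fatol=1e-9,maxiter=2000))
    q=r.x; return np.round(np.r_[q[:2]*1000,np.degrees(q[2]*.1),q[3:]*1000],2),round(r.fun,4)
E
python3 - <<'E'
from h import *
c=camera("top"); W=cloud(c); P=onplane(c,.058); im=c["pixels"].astype(int)
hsv=cv2.cvtColor(c["pixels"],cv2.COLOR_BGR2HSV)
for l,x0 in(("blue",(.427,-.078,.12)),("red",(.436,-.165,.12)),("green",(.446,-.254,.12)),("yellow",(.458,-.343,.12))):
    print(l,fit(P,W[...,2]>.055,x0,R=.052),fit(P,W[...,2]>.055,x0,R=.052,size=True))
M=(im.min(-1)>150)&(hsv[...,1]<70)
for z in(.014,.02):
  P=onplane(c,z)
  for x0 in((.45,.265,-.18),(.434,.176,-.18)):
    print(z,fit(P,M,x0,R=.055),fit(P,M,x0,R=.055,size=True), fit(P,W[...,2]>.0165,x0,.025,.034,R=.055))
cv2.imwrite("pics/m.png",cv2.resize(np.hstack([M[150:220,110:230]*255,im[150:220,110:230].min(-1)]).astype(np.uint8),None,fx=3.3,fy=3.3))
E
```

```text
blue (array([427.5 , -78.39,   6.39]), np.float64(0.0315)) (array([427.55, -78.36,   6.48,  29.88,  39.48]), np.float64(0.0309))
red (array([ 437.03, -166.39,    6.17]), np.float64(0.044)) (array([ 437.05, -166.36,    6.16,   30.02,   39.22]), np.float64(0.0439))
green (array([ 447.52, -255.89,    7.22]), np.float64(0.0317)) (array([ 447.59, -255.81,    7.24,   29.85,   39.57]), np.float64(0.0307))
yellow (array([ 459.02, -345.79,    6.2 ]), np.float64(0.0345)) (array([ 459.06, -345.78,    6.09,   29.9 ,   39.52]), np.float64(0.0336))
0.014 (array([447.69, 264.2 ,  -7.36]), np.float64(0.0503)) (array([447.72, 264.24,  -7.44,  31.  ,  39.83]), np.float64(0.0428)) (array([446.76, 265.27,  -8.07]), np.float64(0.047))
0.014 (array([435.18, 174.07,  -8.41]), np.float64(0.0485)) (array([435.17, 174.05,  -8.24,  30.96,  38.95]), np.float64(0.0443)) (array([434.56, 174.22,  -8.23]), np.float64(0.1227))
0.02 (array([446.75, 262.77,  -7.37]), np.float64(0.0452)) (array([446.76, 262.79,  -7.4 ,  30.83,  39.63]), np.float64(0.0403)) (array([445.72, 263.79,  -7.88]), np.float64(0.0468))
0.02 (array([434.31, 173.1 ,  -8.42]), np.float64(0.054)) (array([434.28, 173.1 ,  -8.24,  30.81,  38.75]), np.float64(0.0511)) (array([433.69, 173.23,  -8.21]), np.float64(0.119))
```

View pics/m.png

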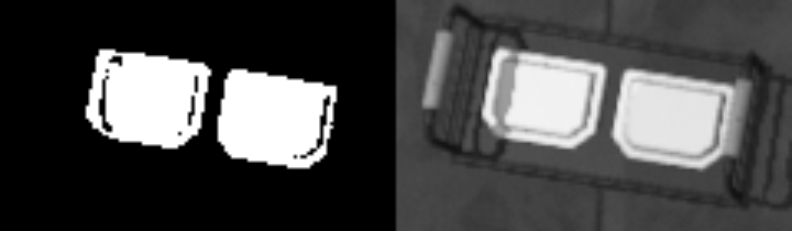

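{"fn": "step_arm", "kwargs": {
  "rows": [
    [0.03,0.05,-0.003,0,0,10],
    [0.03,0.05,-0.003,0,0,10],
    [0.03,0.05,-0.003,0,0,10],
    [0.03,0.05,-0.003,0,0,10],
    [0.03,0.05,-0.003,0,0,10],
    [0.03,0.05,-0.003,0,0,10],
    [0.03,0.05,-0.003,0,0,10],
    [0.03,0.05,-0.003,0,0,10],
    [0.018,0.034,-0.003,0,0,0],
    [0,0,0,0,0,0],
    [0,0,0,0,0,0]
  ],
  "jaw": 0.087,
  "squeeze": 15
}}

```text
time: 2.72
position: [0.4373, -0.165, 0.3779]
tool_rot: [0.665, 0.747, -0.0, 0.0]
ft_force: [0.4, -0.4, -0.2]
grip_width: 0.087
grip_force: 0.0
```

{"fn": "step_arm", "kwargs": {
  "rows": [
    [0,-0.0014,-0.03,0,0,0],
    [0,0,-0.03,0,0,0],
    [0,0,-0.03,0,0,0],
    [0,0,-0.03,0,0,0],
    [0,0,-0.025,0,0,0],
    [0,0,-0.017,0,0,0],
    [0,0,-0.01,0,0,0],
    [0,0,0,0,0,0],
    [0,0,0,0,0,0]
  ]
}}

```text
time: 3.85
position: [0.4373, -0.1666, 0.2063]
tool_rot: [0.665, 0.747, 0.0, 0.001]
ft_force: [0.5, -0.6, 0.4]
grip_width: 0.0872
grip_force: 0.0
```

{"fn": "step_arm", "kwargs": {
  "rows": [
    [0,0,0,0,0,0],
    [0,0,0,0,0,0],
    [0,0,0,0,0,0],
    [0,0,0,0,0,0],
    [0,0,0,0,0,0]
  ],
  "jaw": 0.045,
  "squeeze": 15
}}

```text
time: 4.47
position: [0.4374, -0.1661, 0.2059]
tool_rot: [0.665, 0.747, 0.0, 0.0]
ft_force: [1.2, 0.8, 2.5]
grip_width: 0.0605
grip_force: 15.0
```

{"fn": "step_arm", "kwargs": {
  "rows": [
    [0,0,0.015,0,0,0],
    [0,0,0.03,0,0,0],
    [0,0,0.03,0,0,0],
    [0,0,0.03,0,0,0],
    [0,0,0.025,0,0,0],
    [0,0.02,0,0,0,0],
    [0,0.035,0,0,0,-2],
    [0.001,0.04,0,0,0,-2],
    [0.001,0.04,0,0,0,-2],
    [0.001,0.04,0,0,0,-2],
    [0.001,0.04,0,0,0,-2],
    [0.001,0.04,0,0,0,-2]
  ]
}}

```text
time: 5.98
position: [0.4406, 0.0912, 0.3346]
tool_rot: [0.74, 0.673, -0.001, -0.001]
ft_force: [0.5, -0.4, -1.3]
grip_width: 0.0595
grip_force: 15.0
```

{"fn": "step_arm", "kwargs": {
  "rows": [
    [0.001,0.04,0,0,0,-2],
    [0.001,0.04,0,0,0,-0.6],
    [0.001,0.04,0,0,0,0],
    [0.002,0.035,0,0,0,0],
    [0,0.0205,0,0,0,0],
    [0,0,0,0,0,0],
    [0,0,0,0,0,0]
  ]
}}

```text
time: 6.85
position: [0.446, 0.2643, 0.3348]
tool_rot: [0.754, 0.657, -0.001, -0.0]
ft_force: [-0.1, -0.4, -1.3]
grip_width: 0.0597
grip_force: 15.0
```

{"fn": "step_arm", "kwargs": {
  "rows": [
    [0.0017,0.0002,-0.02,0,0,0],
    [0,0,-0.03,0,0,0],
    [0,0,-0.03,0,0,0],
    [0,0,-0.022,0,0,0],
    [0,0,-0.012,0,0,0],
    [0,0,0,0,0,0],
    [0,0,0,0,0,0]
  ]
}}

```text
time: 7.72
position: [0.4492, 0.2645, 0.2224]
tool_rot: [0.754, 0.656, 0.001, 0.0]
ft_force: [0.1, 0.6, -1.9]
grip_width: 0.0594
grip_force: 15.0
```

```bash
python3 - <<'E'
from h import *
c=camera("scene"); a=cv2.resize(c["pixels"][160:240,180:270],None,fx=4.4,fy=4.4,interpolation=cv2.INTER_CUBIC)
c=camera("top"); b=cv2.resize(c["pixels"][145:225,110:200],None,fx=4.4,fy=4.4,interpolation=cv2.INTER_CUBIC)
cv2.imwrite("pics/d.png",np.hstack([a,b]))
E
```

```text
(no output)
```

View pics/d.png

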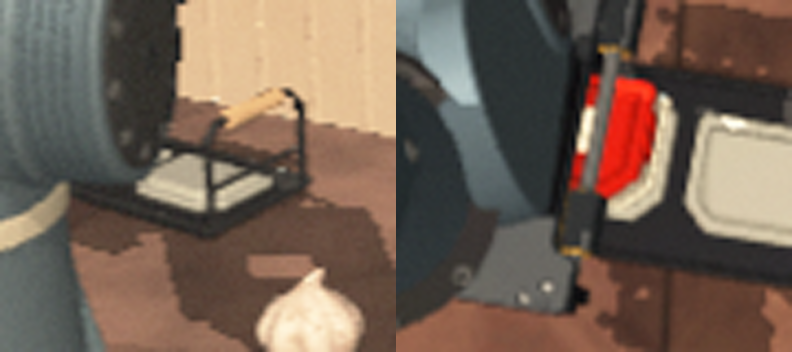

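{"fn": "step_arm", "kwargs": {
  "rows": [
    [0,0,-0.003,0,0,0],
    [0,0,0,0,0,0],
    [0,0,0,0,0,0]
  ]
}}

```text
time: 8.2
position: [0.4489, 0.2646, 0.2188]
tool_rot: [0.754, 0.656, 0.0, 0.0]
ft_force: [-0.0, -0.5, -1.5]
grip_width: 0.06
grip_force: 15.0
```

```bash
python3 - <<'E'
from h import *
c=camera("top"); W=cloud(c); o=get_obs(); print(o["position"],o["ft_force"])
zs=o["position"][2]-.164-.028+.044; print(zs)
hsv=cv2.cvtColor(c["pixels"],cv2.COLOR_BGR2HSV)
red=((hsv[...,0]<10)|(hsv[...,0]>172))&(hsv[...,1]>150)&(hsv[...,2]>80)&(W[...,2]>zs-.01)
P=onplane(c,zs); q=P[red]; q=q[np.hypot(*(q-[.447,.264]).T)<.06]
a=np.radians(-7.9); e=np.array([np.cos(a),np.sin(a)]); n=np.array([-np.sin(a),np.cos(a)])
d=q-[.4477,.2644]; print(len(q),"x",np.round(np.percentile(d@e,[0,1,5,95,99,100])*1000,1),"y",np.round(np.percentile(d@n,[0,1,5,95,99])*1000,1))
Y=d@n;X=d@e
for lo in(-.036,-.03,-.025): m=(Y>lo)&(Y<lo+.005); print(lo,np.round([X[m].min()*1000,X[m].max()*1000],1))
for lo in(-.012,-.005,.002,.01,.018): m=(X>lo)&(X<lo+.007); print("y",lo,np.round(Y[m].min()*1000,1))
E
```

```text
[0.44892415 0.26459584 0.21879784] [ 0.22392095  0.22529083 -2.10086998]
0.07079784234307028
281 x [-28.5 -26.7 -23.5  28.6  30.9  32.3] y [-43.3 -42.5 -40.8  -9.5  -7.9]
-0.036 [-25.3  29.3]
-0.03 [-28.5  30.8]
-0.025 [-26.7  31.6]
y -0.012 -43.3
y -0.005 -42.9
y 0.002 -41.7
y 0.01 -42.6
y 0.018 -41.0
```

{"fn": "step_arm", "kwargs": {
  "rows": [
    [-0.0012,0,0,0,0,0],
    [0,0,-0.002,0,0,0],
    [0,0,-0.002,0,0,0],
    [0,0,-0.002,0,0,0],
    [0,0,-0.001,0,0,0],
    [0,0,-0.001,0,0,0],
    [0,0,0,0,0,0],
    [0,0,0,0,0,0]
  ]
}}

```text
time: 9.25
position: [0.4478, 0.2646, 0.2108]
tool_rot: [0.754, 0.656, 0.0, 0.0]
ft_force: [0.0, -1.2, -0.8]
grip_width: 0.0597
grip_force: 15.0
```

{"fn": "step_arm", "kwargs": {
  "rows": [
    [0,0,-0.001,0,0,0],
    [0,0,-0.001,0,0,0],
    [0,0,-0.001,0,0,0],
    [0,0,-0.001,0,0,0],
    [0,0,0,0,0,0],
    [0,0,0,0,0,0]
  ]
}}

```text
time: 10.0
position: [0.4477, 0.2646, 0.2067]
tool_rot: [0.754, 0.656, -0.0, -0.0]
ft_force: [-0.2, -0.2, -1.4]
grip_width: 0.0597
grip_force: 15.0
```

{"fn": "step_arm", "kwargs": {
  "rows": [
    [0,0,-0.0008,0,0,0],
    [0,0,0,0,0,0],
    [0,0,0,0,0,0]
  ]
}}

```text
time: 10.38
position: [0.4478, 0.2646, 0.206]
tool_rot: [0.754, 0.656, 0.0, 0.0]
ft_force: [0.0, -0.4, -1.4]
grip_width: 0.0599
grip_force: 15.0
```

{"fn": "step_arm", "kwargs": {
  "rows": [
    [0,0,0,0,0,0],
    [0,0,0,0,0,0],
    [0,0,0,0,0,0],
    [0,0,0.03,0,0,0],
    [0,0,0.04,0,0,0],
    [0,0,0.04,0,0,0],
    [0,-0.03,0.02,0,0,2],
    [0,-0.05,0,0,0,2],
    [0,-0.05,0,0,0,2],
    [0,-0.05,0,0,0,2],
    [0,-0.05,0,0,0,2],
    [-0.004,-0.05,0,0,0,2]
  ],
  "jaw": 0.087
}}

```text
time: 11.88
position: [0.4437, -0.0171, 0.3362]
tool_rot: [0.681, 0.732, 0.0, 0.001]
ft_force: [1.4, -0.5, -0.3]
grip_width: 0.087
grip_force: 0.0
```

{"fn": "step_arm", "kwargs": {
  "rows": [
    [-0.004,-0.04,0,0,0,2],
    [-0.006,-0.023,0,0,0,0.3],
    [-0.006,0,-0.03,0,0,0],
    [0,0,-0.01,0,0,0],
    [0,0,0,0,0,0],
    [0,0,0,0,0,0]
  ]
}}

```text
time: 12.62
position: [0.4282, -0.0782, 0.2965]
tool_rot: [0.666, 0.746, 0.0, 0.001]
ft_force: [-0.1, 0.9, 0.4]
grip_width: 0.0872
grip_force: 0.0
```

```bash
python3 - <<'E'
from h import *
c=camera("top"); W=cloud(c); P=onplane(c,.058)
for x0 in((.447,.2645,-.14),(.427,-.078,.12)): print(fit(P,W[...,2]>.055,x0,R=.047))
n=np.hypot(*(W[...,:2]-[.4477,.2645]).transpose(2,0,1))<.02
print(np.percentile(W[n][:,2],[10,50,90]),get_obs()["position"],get_obs()["tool_rot"])
E
```

```text
(array([441.18, 265.14,  -4.67]), np.float64(0.3191))
(array([ 4.2121e+02, -7.8700e+01, -8.0000e-02]), np.float64(0.3178))Traceback (most recent call last):
  File "<stdin>", line 5, in <module>
    return _quantile_unchecked(
        a, q, axis, out, overwrite_input, method, keepdims, weights)
    return _ureduce(a,
                    func=_quantile_ureduce_func,
    ...<5 lines>...
                    overwrite_input=overwrite_input,
                    method=method)
    r = func(a, **kwargs)
    result = _quantile(arr,
                       quantiles=q,
    ...<2 lines>...
                       out=out,
                       weights=wgt)
    slices_having_nans = np.isnan(arr[-1, ...])
                                  ~~~^^^^^^^^^
IndexError: index -1 is out of bounds for axis 0 with size 0
```

```bash
python3 - <<'E'
from h import *
c=camera("top"); W=cloud(c); cv2.imwrite("pics/e.png",c["pixels"])
print(np.isnan(W[...,0]).mean(), c["extrinsics"], c["depth"][150:215:20,150:400:50])
E
```

```text
0.004034863945578232 [[ 0.02026701  0.99291858 -0.11705529  0.26979622]
 [-0.99948634  0.02302858  0.02228786 -0.00462287]
 [ 0.02482565  0.11654345  0.99287527  1.1368772 ]
 [ 0.          0.          0.          1.        ]] [[0.29080492 0.29589224 0.31182867 0.697834   0.698056  ]
 [0.29106468 0.2993901  0.2988264  0.31496522 0.63471705]
 [0.29209393 0.29245573 0.29469728 0.30253395 0.3237416 ]
 [0.2935132  0.29302868 0.29057264 0.2941589  0.30338302]]
```

View pics/e.png

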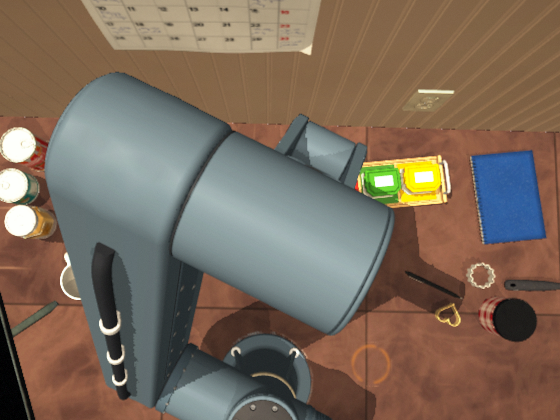

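```bash
python3 - <<'E'
from h import *
c=camera("scene"); W=cloud(c); cv2.imwrite("pics/f.png",cv2.resize(c["pixels"][150:250,160:320],None,fx=4,fy=4,interpolation=cv2.INTER_CUBIC))
for r in cut_out("box_red","scene")[:2]:
    p=W[r["region"]]; p=p[np.hypot(p[:,0]-.447,p[:,1]-.264)<.06]; print(r["confidence"],r["extent"],len(p))
    if len(p): print(np.percentile(p,[2,50,98],axis=0).round(4))
E
```

```text
0.45 [214.2, 187.2, 9.2, 16.3] 136
[[0.4256 0.219  0.0178]
 [0.4498 0.2246 0.0361]
 [0.4684 0.2311 0.0633]]
```

View pics/f.png

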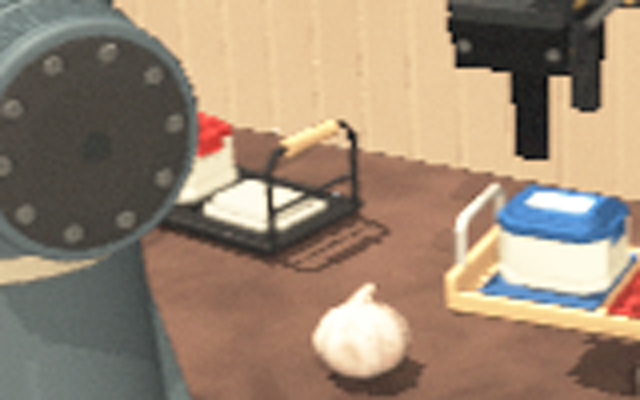

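{"fn": "step_arm", "kwargs": {
  "rows": [
    [-0.0007,0,-0.025,0,0,0],
    [0,0,-0.025,0,0,0],
    [0,0,-0.02,0,0,0],
    [0,0,-0.012,0,0,0],
    [0,0,-0.0085,0,0,0],
    [0,0,0,0,0,0],
    [0,0,0,0,0,0]
  ]
}}

```text
time: 13.7
position: [0.4272, -0.0785, 0.2059]
tool_rot: [0.667, 0.745, 0.0, 0.0]
ft_force: [-0.6, -0.6, -0.2]
grip_width: 0.0868
grip_force: 0.0
```

{"fn": "step_arm", "kwargs": {
  "rows": [
    [0,0,0,0,0,0],
    [0,0,0,0,0,0],
    [0,0,0,0,0,0],
    [0,0,0,0,0,0],
    [0,0,0,0,0,0]
  ],
  "jaw": 0.045
}}

```text
time: 14.32
position: [0.4273, -0.0785, 0.2056]
tool_rot: [0.667, 0.745, 0.0, 0.0]
ft_force: [0.3, 0.1, 2.9]
grip_width: 0.0599
grip_force: 15.0
```

{"fn": "step_arm", "kwargs": {
  "rows": [
    [0,0,0.015,0,0,0],
    [0,0,0.03,0,0,0],
    [0,0,0.03,0,0,0],
    [0,0,0.03,0,0,0],
    [0,0,0.025,0,0,0],
    [0.0015,0.02,0,0,0,0],
    [0.002,0.035,0,0,0,-2],
    [0.002,0.04,0,0,0,-2],
    [0.002,0.04,0,0,0,-2],
    [0.002,0.04,0,0,0,-2],
    [0.002,0.04,0,0,0,-2],
    [0.002,0.04,0,0,0,-2]
  ]
}}

```text
time: 15.82
position: [0.4399, 0.1778, 0.3349]
tool_rot: [0.741, 0.671, -0.001, -0.001]
ft_force: [0.7, -0.2, -2.5]
grip_width: 0.0598
grip_force: 15.0
```

{"fn": "step_arm", "kwargs": {
  "rows": [
    [0.002,0.035,0,0,0,-2],
    [0.002,0.03,0,0,0,-0.2],
    [0.003,0.0231,0,0,0,0],
    [0,0,-0.02,0,0,0],
    [0,0,-0.02,0,0,0],
    [0,0,-0.015,0,0,0],
    [0,0,-0.01,0,0,0],
    [0,0,0,0,0,0],
    [0,0,0,0,0,0],
    [0,0,0,0,0,0]
  ]
}}

```text
time: 17.08
position: [0.4478, 0.2647, 0.2711]
tool_rot: [0.754, 0.657, 0.001, 0.0]
ft_force: [-0.8, -0.1, -2.6]
grip_width: 0.0603
grip_force: 15.0
```

{"fn": "step_arm", "kwargs": {
  "rows": [
    [0,0,-0.006,0,0,0],
    [0,0,-0.004,0,0,0],
    [0,0,-0.003,0,0,0],
    [0,0,-0.002,0,0,0],
    [0,0,-0.001,0,0,0],
    [0,0,-0.001,0,0,0],
    [0,0,-0.001,0,0,0],
    [0,0,0,0,0,0],
    [0,0,0,0,0,0]
  ]
}}

```text
time: 18.2
position: [0.4475, 0.2647, 0.2525]
tool_rot: [0.754, 0.657, 0.0, 0.0]
ft_force: [-0.4, -0.2, -2.0]
grip_width: 0.06
grip_force: 15.0
```

{"fn": "step_arm", "kwargs": {
  "rows": [
    [0,0,-0.001,0,0,0],
    [0,0,-0.001,0,0,0],
    [0,0,0,0,0,0],
    [0,0,0,0,0,0]
  ]
}}

```text
time: 18.7
position: [0.4475, 0.2647, 0.2504]
tool_rot: [0.754, 0.657, 0.0, 0.0]
ft_force: [-0.3, 0.2, -2.8]
grip_width: 0.0598
grip_force: 15.0
```

{"fn": "step_arm", "kwargs": {
  "rows": [
    [0,0,-0.0007,0,0,0],
    [0,0,0,0,0,0],
    [0,0,0,0,0,0]
  ]
}}

```text
time: 19.08
position: [0.4475, 0.2647, 0.2497]
tool_rot: [0.754, 0.657, -0.0, -0.0]
ft_force: [0.8, -0.5, -1.6]
grip_width: 0.0599
grip_force: 15.0
```

{"fn": "step_arm", "kwargs": {
  "rows": [
    [0,0,0,0,0,0],
    [0,0,0,0,0,0],
    [0,0,0,0,0,0],
    [0,0,0.03,0,0,0],
    [0,0,0.035,0,0,0],
    [0,0,0.03,0,0,0],
    [0,-0.03,0,0,0,2],
    [0.0015,-0.05,0,0,0,2],
    [0.001,-0.05,0,0,0,2],
    [0.001,-0.05,0,0,0,2],
    [0.001,-0.05,0,0,0,2],
    [0.001,-0.05,0,0,0,2]
  ],
  "jaw": 0.087
}}

```text
time: 20.58
position: [0.4529, -0.0169, 0.345]
tool_rot: [0.681, 0.733, 0.0, 0.0]
ft_force: [0.3, 0.1, 0.1]
grip_width: 0.0868
grip_force: 0.0
```

{"fn": "step_arm", "kwargs": {
  "rows": [
    [0.001,-0.05,0,0,0,2],
    [0.001,-0.05,0,0,0,0.3],
    [0.001,-0.05,0,0,0,0],
    [0.001,-0.05,0,0,0,0],
    [0.001,-0.05,0,0,0,0],
    [0.001,-0.05,-0.01,0,0,0],
    [0,-0.0305,-0.02,0,0,0],
    [0,0,-0.02,0,0,0],
    [0,0,0,0,0,0],
    [0,0,0,0,0,0]
  ]
}}

```text
time: 21.82
position: [0.4592, -0.3455, 0.2953]
tool_rot: [0.666, 0.746, -0.0, 0.0]
ft_force: [0.1, 0.1, -0.2]
grip_width: 0.0869
grip_force: 0.0
```

```bash
python3 - <<'E'
from h import *
c=camera("top"); W=cloud(c); o=get_obs(); print(o["position"],o["tool_rot"])
cv2.imwrite("pics/g.png",c["pixels"][120:300,80:480])
print(fit(onplane(c,.102),W[...,2]>.099,(.4475,.2645,-.14),R=.047))
n=np.hypot(*(W[...,:2]-[.4477,.2645]).transpose(2,0,1))<.018
print(n.sum(),np.percentile(W[n][:,2],[10,50,90]) if n.sum() else 0)
E
```

```text
[ 0.45930934 -0.34553198  0.29561303] [ 6.65865150e-01  7.46071845e-01 -7.23603580e-05  6.31361209e-04]
(array([446.95, 263.83,  -7.59]), np.float64(0.0259))
221 [0.10594863 0.1082393  0.11086197]
```

View pics/g.png

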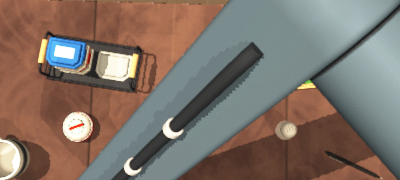

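{"fn": "step_arm", "kwargs": {
  "rows": [
    [-0.0002,-0.0003,-0.025,0,0,0],
    [0,0,-0.025,0,0,0],
    [0,0,-0.02,0,0,0],
    [0,0,-0.012,0,0,0],
    [0,0,-0.0075,0,0,0],
    [0,0,0,0,0,0],
    [0,0,0,0,0,0]
  ]
}}

```text
time: 22.75
position: [0.4591, -0.3463, 0.2059]
tool_rot: [0.666, 0.746, -0.0, 0.001]
ft_force: [-1.0, -0.0, -0.1]
grip_width: 0.0868
grip_force: 0.0
```

{"fn": "step_arm", "kwargs": {
  "rows": [
    [0,0,0,0,0,0],
    [0,0,0,0,0,0],
    [0,0,0,0,0,0],
    [0,0,0,0,0,0],
    [0,0,0,0,0,0]
  ],
  "jaw": 0.045
}}

```text
time: 23.38
position: [0.459, -0.3462, 0.2054]
tool_rot: [0.666, 0.746, 0.0, 0.0]
ft_force: [0.8, 1.1, 1.0]
grip_width: 0.0602
grip_force: 15.0
```

{"fn": "step_arm", "kwargs": {
  "rows": [
    [0,0,0.015,0,0,0],
    [0,0,0.03,0,0,0],
    [0,0,0.03,0,0,0],
    [0,0,0.03,0,0,0],
    [0,0,0.025,0,0,0],
    [0,0.02,0,0,0,0],
    [-0.002,0.04,0,0,0,-2],
    [-0.002,0.045,0,0,0,-2],
    [-0.002,0.045,0,0,0,-2],
    [-0.002,0.045,0,0,0,-2],
    [-0.002,0.045,0,0,0,-2],
    [-0.002,0.045,0,0,0,-2]
  ]
}}

```text
time: 24.88
position: [0.4451, -0.0584, 0.3343]
tool_rot: [0.741, 0.672, -0.001, -0.002]
ft_force: [0.7, 0.4, -2.5]
grip_width: 0.0598
grip_force: 15.0
```

{"fn": "step_arm", "kwargs": {
  "rows": [
    [-0.002,0.045,0,0,0,-2],
    [-0.002,0.045,0,0,0,-0.4],
    [-0.002,0.045,0,0,0,0],
    [-0.002,0.045,0,0,0,0],
    [-0.002,0.034,0,0,0,0],
    [-0.002,0.0204,0,0,0,0],
    [0,0,-0.03,0,0,0],
    [0,0,-0.03,0,0,0],
    [0,0,-0.02,0,0,0],
    [0,0,-0.014,0,0,0],
    [0,0,0,0,0,0],
    [0,0,0,0,0,0]
  ]
}}

```text
time: 26.38
position: [0.4347, 0.1734, 0.2416]
tool_rot: [0.754, 0.657, 0.0, 0.0]
ft_force: [-0.1, -0.2, -1.8]
grip_width: 0.0601
grip_force: 15.0
```

{"fn": "step_arm", "kwargs": {
  "rows": [
    [0.0003,-0.0002,-0.01,0,0,0],
    [0,0,-0.008,0,0,0],
    [0,0,-0.005,0,0,0],
    [0,0,-0.003,0,0,0],
    [0,0,-0.002,0,0,0],
    [0,0,-0.001,0,0,0],
    [0,0,-0.001,0,0,0],
    [0,0,-0.001,0,0,0],
    [0,0,0,0,0,0],
    [0,0,0,0,0,0]
  ]
}}

```text
time: 27.62
position: [0.4351, 0.1731, 0.2103]
tool_rot: [0.754, 0.656, 0.0, 0.0]
ft_force: [0.1, 0.5, -2.4]
grip_width: 0.0599
grip_force: 15.0
```

{"fn": "step_arm", "kwargs": {
  "rows": [
    [0,0,-0.001,0,0,0],
    [0,0,-0.001,0,0,0],
    [0,0,-0.001,0,0,0],
    [0,0,0,0,0,0],
    [0,0,0,0,0,0]
  ]
}}

```text
time: 28.25
position: [0.4351, 0.1731, 0.2072]
tool_rot: [0.754, 0.656, -0.0, -0.0]
ft_force: [0.1, -0.5, -2.3]
grip_width: 0.06
grip_force: 15.0
```

{"fn": "step_arm", "kwargs": {
  "rows": [
    [0,0,-0.001,0,0,0],
    [0,0,-0.0006,0,0,0],
    [0,0,0,0,0,0],
    [0,0,0,0,0,0]
  ]
}}

```text
time: 28.75
position: [0.4351, 0.1731, 0.2056]
tool_rot: [0.754, 0.656, -0.0, -0.0]
ft_force: [0.8, -0.9, -2.1]
grip_width: 0.0597
grip_force: 15.0
```

{"fn": "step_arm", "kwargs": {
  "rows": [
    [0,0,0,0,0,0],
    [0,0,0,0,0,0],
    [0,0,0,0,0,0],
    [0,0,0.03,0,0,0],
    [0,0,0.04,0,0,0],
    [0,0,0.04,0,0,0],
    [0,-0.03,0.02,0,0,2],
    [0.001,-0.05,0,0,0,2],
    [0.001,-0.05,0,0,0,2],
    [0.001,-0.05,0,0,0,2],
    [0.001,-0.05,0,0,0,2],
    [0.001,-0.05,0,0,0,2]
  ],
  "jaw": 0.087
}}

```text
time: 30.25
position: [0.4398, -0.1085, 0.3358]
tool_rot: [0.681, 0.732, 0.0, 0.0]
ft_force: [0.3, 0.7, -0.1]
grip_width: 0.0869
grip_force: 0.0
```

{"fn": "step_arm", "kwargs": {
  "rows": [
    [0.002,-0.05,0,0,0,2],
    [0.002,-0.05,0,0,0,1.1],
    [0.002,-0.031,0,0,0,0],
    [0.0014,-0.018,-0.02,0,0,0],
    [0,0,-0.02,0,0,0],
    [0,0,0,0,0,0],
    [0,0,0,0,0,0]
  ]
}}

```text
time: 31.12
position: [0.4476, -0.2557, 0.2961]
tool_rot: [0.661, 0.75, 0.0, 0.0]
ft_force: [0.2, -0.4, 0.2]
grip_width: 0.0869
grip_force: 0.0
```

```bash
python3 - <<'E'
from h import *
c=camera("top"); W=cloud(c); o=get_obs(); print(o["position"],o["tool_rot"])
for x0,z in (((.4475,.2645,-.14),.102),((.435,.173,-.14),.058)):
    print(fit(onplane(c,z),W[...,2]>z-.003,x0,R=.047))
    n=np.hypot(*(W[...,:2]-x0[:2]).transpose(2,0,1))<.018
    print(n.sum(),np.percentile(W[n][:,2],[10,50,90]) if n.sum() else 0)
E
```

```text
[ 0.44772368 -0.25576763  0.29635024] [ 6.61383939e-01  7.50047308e-01 -3.39732915e-07  5.67024122e-04]
(array([446.96, 263.81,  -8.06]), np.float64(0.0283))
222 [0.10585953 0.10835213 0.11066196]
(array([433.59, 169.31,  -8.48]), np.float64(0.0632))
206 [0.06186469 0.06473038 0.06714977]
```

{"fn": "step_arm", "kwargs": {
  "rows": [
    [0,-0.0002,-0.025,0,0,0],
    [0,0,-0.025,0,0,0],
    [0,0,-0.02,0,0,0],
    [0,0,-0.012,0,0,0],
    [0,0,-0.0083,0,0,0],
    [0,0,0,0,0,0],
    [0,0,0,0,0,0]
  ]
}}

```text
time: 32.05
position: [0.4477, -0.2563, 0.2059]
tool_rot: [0.662, 0.75, 0.0, 0.001]
ft_force: [-0.1, -0.1, 0.5]
grip_width: 0.0867
grip_force: 0.0
```

{"fn": "step_arm", "kwargs": {
  "rows": [
    [0,0,0,0,0,0],
    [0,0,0,0,0,0],
    [0,0,0,0,0,0],
    [0,0,0,0,0,0],
    [0,0,0,0,0,0]
  ],
  "jaw": 0.045
}}

```text
time: 32.67
position: [0.4477, -0.2562, 0.2055]
tool_rot: [0.662, 0.75, 0.0, 0.0]
ft_force: [0.1, 0.4, 0.8]
grip_width: 0.0596
grip_force: 15.0
```

{"fn": "step_arm", "kwargs": {
  "rows": [
    [0,0,0.015,0,0,0],
    [0,0,0.03,0,0,0],
    [0,0,0.03,0,0,0],
    [0,0,0.03,0,0,0],
    [0,0,0.025,0,0,0],
    [0,0.02,0,0,0,0],
    [-0.001,0.04,0,0,0,-2],
    [-0.001,0.04,0,0,0,-2],
    [-0.001,0.04,0,0,0,-2],
    [-0.001,0.04,0,0,0,-2],
    [-0.001,0.04,0,0,0,-2],
    [-0.001,0.04,0,0,0,-2]
  ]
}}

```text
time: 34.17
position: [0.4398, 0.0063, 0.3343]
tool_rot: [0.737, 0.676, -0.001, -0.002]
ft_force: [-0.3, 0.4, -2.3]
grip_width: 0.06
grip_force: 15.0
```

{"fn": "step_arm", "kwargs": {
  "rows": [
    [-0.001,0.04,0,0,0,-2],
    [-0.001,0.04,0,0,0,-1.1],
    [-0.002,0.04,0,0,0,0],
    [-0.002,0.03,0,0,0,0],
    [-0.0006,0.0193,0,0,0,0],
    [0,0,-0.02,0,0,0],
    [0,0,-0.02,0,0,0],
    [0,0,-0.015,0,0,0],
    [0,0,-0.01,0,0,0],
    [0,0,0,0,0,0],
    [0,0,0,0,0,0]
  ]
}}

```text
time: 35.55
position: [0.4348, 0.1733, 0.2705]
tool_rot: [0.754, 0.656, 0.0, 0.0]
ft_force: [-0.1, -0.2, -2.2]
grip_width: 0.06
grip_force: 15.0
```

{"fn": "step_arm", "kwargs": {
  "rows": [
    [0.0003,-0.0002,-0.006,0,0,0],
    [0,0,-0.004,0,0,0],
    [0,0,-0.003,0,0,0],
    [0,0,-0.002,0,0,0],
    [0,0,-0.001,0,0,0],
    [0,0,-0.001,0,0,0],
    [0,0,-0.001,0,0,0],
    [0,0,0,0,0,0],
    [0,0,0,0,0,0]
  ]
}}

```text
time: 36.67
position: [0.4352, 0.173, 0.2524]
tool_rot: [0.754, 0.656, 0.0, 0.0]
ft_force: [0.3, -0.9, -2.3]
grip_width: 0.0597
grip_force: 15.0
```

{"fn": "step_arm", "kwargs": {
  "rows": [
    [0,0,-0.001,0,0,0],
    [0,0,-0.001,0,0,0],
    [0,0,0,0,0,0],
    [0,0,0,0,0,0]
  ]
}}

```text
time: 37.17
position: [0.4352, 0.173, 0.2503]
tool_rot: [0.754, 0.656, -0.0, -0.0]
ft_force: [-0.3, -0.1, -2.2]
grip_width: 0.06
grip_force: 15.0
```

{"fn": "step_arm", "kwargs": {
  "rows": [
    [0,0,-0.0007,0,0,0],
    [0,0,0,0,0,0],
    [0,0,0,0,0,0]
  ]
}}

```text
time: 37.55
position: [0.4352, 0.173, 0.2496]
tool_rot: [0.754, 0.656, -0.0, -0.0]
ft_force: [0.3, -0.1, -1.8]
grip_width: 0.0599
grip_force: 15.0
```

{"fn": "step_arm", "kwargs": {
  "rows": [
    [0,0,0,0,0,0],
    [0,0,0,0,0,0],
    [0,0,0,0,0,0],
    [0,0,0.03,0,0,0],
    [0,0,0.035,0,0,0],
    [0,0,0.03,0,0,0],
    [0,-0.03,0,0,0,2],
    [0,-0.05,0,0,0,2],
    [0,-0.05,0,0,0,2],
    [0,-0.05,0,0,0,2],
    [0,-0.05,0,0,0,2],
    [0,-0.05,0,0,0,2]
  ],
  "jaw": 0.087
}}

```text
time: 39.05
position: [0.435, -0.1086, 0.3448]
tool_rot: [0.681, 0.732, 0.0, 0.0]
ft_force: [0.4, -0.5, -0.3]
grip_width: 0.0869
grip_force: 0.0
```

{"fn": "step_arm", "kwargs": {
  "rows": [
    [0,-0.05,0,0,0,0],
    [0,-0.05,0,0,0,0],
    [0,-0.05,0,0,0,0],
    [0,-0.05,0,0,0,0],
    [0,-0.04,0,0,0,0],
    [0,0,0,0,0,0],
    [0,0,0,0,0,0]
  ]
}}

```text
time: 39.92
position: [0.4348, -0.3464, 0.3443]
tool_rot: [0.682, 0.732, 0.0, -0.001]
ft_force: [0.2, -0.0, 0.8]
grip_width: 0.087
grip_force: 0.0
```

```bash
python3 - <<'E'
from h import *
c=camera("top"); W=cloud(c); o=get_obs(); print(o["time"],o["position"],o["ft_force"])
for x0 in ((.4475,.2645,-.14),(.435,.173,-.14)):
    print(fit(onplane(c,.102),W[...,2]>.099,x0,R=.047))
    n=np.hypot(*(W[...,:2]-x0[:2]).transpose(2,0,1))<.018
    p=W[n]; A=np.c_[p[:,:2]-x0[:2],np.ones(len(p))]; s=np.linalg.lstsq(A,p[:,2],rcond=None)[0]
    print(n.sum(),"tilt",s[:2].round(3),"z",s[2].round(4))
a=cv2.resize(c["pixels"][140:220,105:225],None,fx=3.3,fy=3.3,interpolation=cv2.INTER_CUBIC)
s=camera("scene")["pixels"]; b=cv2.resize(s[150:230,165:285],None,fx=3.3,fy=3.3,interpolation=cv2.INTER_CUBIC)
cv2.imwrite("pics/k.png",np.hstack([a,b]))
E
```

```text
39.975 [ 0.4348875  -0.34583234  0.34432488] [ 0.09668398  0.5235215  -0.33009573]
(array([446.96, 263.69,  -8.09]), np.float64(0.0302))
222 tilt [ 0.017 -0.006] z 0.1084
(array([434.57, 172.19,  -7.58]), np.float64(0.0262))
228 tilt [0.002 0.014] z 0.1085
```

View pics/k.png

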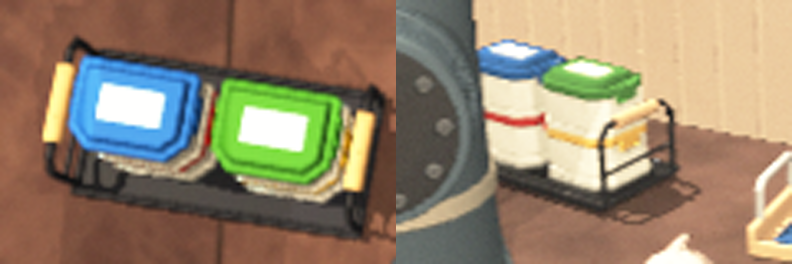

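The picture shows blue on red in the left bay, near (140,105) in the top view, and green on yellow in the right bay, near (280,130). All are level, at seated height and clear of the robot, so I'm handing in.

```bash
python3 -c "
from rig import hand_in; print(hand_in())"
```

```text
the job is handed in; nothing more can be done
None
```

The boxes are packed, blue on red in the left bay and green on yellow in the right; the last camera check showed both stacks level and at seated height, and I handed in at about 40 s with no verdict returned.

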